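# Hold a spring clip open over the recipe card

### The arm

A 7-joint arm with a two-finger parallel gripper is mounted at the origin on a cart in front of the work surface, level with it; the furniture and walls round the work are solid. World frame = base frame: x ahead of the robot, y to its left, z up, the work surface at z = 0. Lengths are in m, angles in rad, forces in N, time in s.
With the tool pointing down it reaches from about 0.4 to 0.85 m from the base axis. Payload 10.4 kg.
Tool frame: the origin (TCP) lies at the very end of the fingers, on their centre line; the grasp point (between the pads) lies 19 mm behind it; z points along the fingers, y is the line along which they close (so a half turn about z gives the same grasp; the last joint's range is limited). The gripper opens to 87 mm and grips with 3 to 60 N. Pads are 19 mm wide; open, the fingers measure 117 mm over their backs; the gripper's body (75 mm by 190 mm) begins 51 mm behind the grasp point.
Start: joints at [-1.136, 0.332, -0.065, 1.46, 0.022, 1.35, -0.088], TCP at [0.276, 0.561, 0.223] pointing down, gripper open.
Joint ranges: [-2.6, 2.6], [-0.5, 2.12], [-1.47, 1.34], [0.16, 2.42], [-1.27, 4.41], [0.06, 2.06], [-2.6, 2.6]. Speed limits (rad/s): [2.22, 2.22, 2.79, 2.79, 3.14, 3.14, 3.14].

### API

Orientations are given as a unit quaternion [x, y, z, w].
In Python, from bench import r gives the robot as it stands.
- The arm moves only by the tool drive_effector, called after "Call:" by a JSON object that holds its "name" and its "arguments". Schema: {"type":"object","properties":{"segments":{"type":"array","items":{"type":"array","items":{"type":"array","items":{"type":"number"},"minItems":5,"maxItems":5},"minItems":1,"maxItems":12},"minItems":1,"maxItems":1},"squeeze":{"type":"number"},"only":{"type":"string"},"quiet":{"type":"boolean"},"lines":{"type":"string"}},"required":["segments"],"additionalProperties":false}. segments is a list that holds a single list of rows (three levels of brackets), with 1 to 12 rows, each of 5 numbers: dx, dy, dz in parts of the range, where 1.0 means 60 cm, then a turn about the tool's z in a scale on which 1.0 is 4 rad, then the finger opening in m; each row is the pose to reach, as a shift and turn from the pose commanded when the call began, along the tool's axes at that moment; what a row does not reach only later rows make up. A row lasts 1/10 s, in which the tool goes at most 0.05 m and 0.15 rad, less where a joint would pass 70% of its speed; a pose out of reach is approached as far as the arm can. The fingers move at their own pace and stop on an object; squeeze is the grip in N (left out, the last holds). Time passes only in rows, so rows that do not move let the fingers close. The tool returns the time, the measured TCP pose, the force, the opening and the grip force at its end. only (a regular expression) keeps the lines of the reply that match it, lines (a string "A,B") keeps lines A to B, and quiet returns only ok. No shift or turn number may pass 1 either way. Input that does not fit is refused with a message, and nothing moves.
- r.read_state(): the state, without advancing time (a new reading comes with each control period).
- r.camera(name): name is "scene" or "top" or "wrist"; returns a dict with "img" (420x560x3 uint8, red, green, blue), "fx", "fy", "cx", "cy" (pixels), "pose" (4x4, takes a point from camera to world coordinates). Camera axes: x right, y down, z forward; pixel columns grow to the right and rows downward; lengths in m; the calibration is good to about 2 mm. A picture is of the moment at which its call begins. There is no depth.
- r.close_job(): hands the job in; it is judged then, once.
Trained networks look in the newest picture that a camera, given by its name, has taken for a name from the list of things; names that differ only in an ending like _2 or _b are one class to them, and where a whole thing is asked for, a point or a joint stands for the part that bears it (a point fixed in the world has none). Each returns a list of dicts, best first, with "p" (0 to 1); they miss things now and then, are a little off and sometimes report something else, mostly with a low value. They report only what shows in the picture. A call takes as long as a camera call.
- r.recognise(camera, label): "position" ([column, row] as shares, 0 to 1, of the picture: columns of its width, rows of its height, amid what is visible of it).
- r.regions_of(camera, label): "pixels" (420x560 bool, what is visible of it) and "position" ([column, row] as shares, 0 to 1, of the picture: columns of its width, rows of its height, amid what is visible of it).
The state is a dict: "time": time; "joint_positions": joint angles; "joint_vel": joint speeds; "joint_torque": joint torques, N m; "ee_pos": TCP position; "eef_rot": TCP orientation; "ft_force": force on the tool from outside, world axes, zero at the start; "torque": the same for the moment, N m; "width": finger opening in m; "grip_force": force on a finger pad.
Only numpy, scipy, OpenCV 4.12 (cv2) and the standard library are available. Lean on these libraries where they do the work, as an engineer would, in place of code of your own. Each camera call takes 0.05 s, during which the arm holds its last target. There are 200 camera calls.

### The job

Turn the dial of the recipe stand until its pointer is on the long mark, so that the card stands upright. Then take the spring clip off its dock by its two handles, squeeze it wide open and hold it gaping astride the middle of the card's top edge, one jaw in front of the card and one behind it, the edge well inside the jaws but neither jaw touching, ready for another card to be slipped in. Finish while holding it squeezed open there, and leave the yoghurt pot, the salt shaker and the tin where they stand.

Things in the scene. Friction and masses are not known exactly. Their poses are not given: they have to be found in the camera images.
- stand: Recipe stand, fixed: wooden base 85 (x) x 265 (y) x 16 mm high with a round grey dial pedestal (84 mm across, top 40 mm above the worktop) at y = -85 mm and a hinged white card at y = +65 mm of its frame. Origin: centre of the underside; x from the stand's front (robot side, ruled lines) to its back, y along the card, z up. Yaw varies by up to 0.3 rad.
- dial (a joint): Dial angle in rad, 0 with the pointer on the long mark (pointing along +x of the stand, away from the robot); short marks every 0.262 rad. Grows clockwise seen from above; starts at about -1.3 to -0.5; stops at -1.6 and 0.55. Friction 0.05 N m, stays where left. Geared to the card: it leans back 0.3 rad for each rad short of the mark, upright at 0.
- dial_grip (a point): On the dial's vertical axis at the height to grip, 66 mm above the worktop. The grip is an upright black bar 12 mm thick, 42 mm long, from 46 to 74 mm above the worktop, on a round skirt of 48 mm; it runs along the pointer (white line on its top at the pointer end).
- card_edge (a point): Middle of the card's top edge. The card is rigid, 110 mm wide (y), 3 mm thick (x); upright, its edge is 127 mm above the worktop. Axes turn with the card: x across it to the back, y along the edge, z up the card.
- dock: Clip dock, fixed: wooden foot 60 (x) x 84 (y) x 8 mm high with an upright steel fin along y at its middle, 4 mm thick, 56 mm long, top 34 mm above the worktop. Origin: centre of the underside. Its yaw varies by up to 0.35 rad.
- clip: Grey spring clip, 65 g, 34 mm wide (y), standing jaws down, handles up astride the dock's fin, jaw tips on its foot. Origin: middle of the pivot pin (along y, radius 5 mm), 48 mm above the worktop at the start; the jaws reach 40 mm below it. The frame is that of the front half (handle and jaw at -x), which turns up to about 0.3 rad about y as the clip is squeezed.
- lip_front (a point): Centre of the round lip (radius 4 mm, 34 mm along y) at the top of the front handle, where to squeeze; at rest 24 mm to -x of the pivot and 45 mm above it. The clip measures 56 mm over the lips in x at rest, about 28 mm fully open; the handles narrow downward to the pivot.
- lip_back (a point): Centre of the like lip of the back handle, at rest 24 mm to +x of the pivot and 45 mm above it. Squeezing the two lips together along x from above opens the jaws.
- clip_jaw (a joint): Opening of the clip in rad: 0 as it bites the 4 mm fin, -0.09 shut on nothing, 0.58 at its stop (then a clear gap of about 25 mm between the jaw tips). The spring needs about 4 N at the lips to begin and 11 N to reach the stop; it snaps shut when let go.
- tip_front (a point): Centre of the round tip (radius 3 mm, along y) of the clip's jaw at -x, the front one, 37 mm below the pivot.
- tip_back (a point): Centre of the round tip (radius 3 mm, along y) of the clip's other jaw at +x.
- yoghurt: Yoghurt pot, 72 mm wide, 72 mm high, origin under its centre; to be left alone.
- salt_shaker: Salt shaker with white contents and grey cap, 47 mm wide, 83 mm high, origin under its centre; to be left alone.
- bean_tin: Low food tin, 76 mm wide, 58 mm high, origin under its centre; to be left alone.

How it is judged:
On the way:
1. the dial is on the long mark while the clip still stands on its dock (value of joint dial between -0.11 and 0.11 rad and distance of clip from where it was at the start of the episode below 0.015 m), for 0.2 s.
At the end, for the whole second after the job is handed in: Dial within 0.11 rad of the mark; fingers hold the clip (over 2 N), still, open over 0.35 rad; one jaw tip each side of the card, both 8 mm or more below its top edge; clip within 20 mm of the edge's middle and 0.3 rad of its line; clip and fingers touch no part of the stand (value of joint dial between -0.11 and 0.11 rad and value of joint clip_jaw above 0.35 rad and ((x of tip_front in the frame of card_edge below -0.0045 m and x of tip_back in the frame of card_edge above 0.0045 m) or (x of tip_front in the frame of card_edge above 0.0045 m and x of tip_back in the frame of card_edge below -0.0045 m)) and z of each of tip_front, tip_back in the frame of card_edge below -0.008 m and y of clip in the frame of card_edge between -0.02 and 0.02 m and angle between the y axis of clip and the y axis of card_edge, either way round below 0.3 rad and contact force between each of clip, the fingers and stand below 0.5 N and contact force between clip and the fingers above 2 N and linear speed of clip below 0.03 m/s); the arm keeps its last pose, push and grip.
It fails at once if a bystander (yoghurt, salt shaker, tin) was moved by more than 30 mm (distance of any of yoghurt, salt_shaker, bean_tin from where it was at the start of the episode above 0.03 m).
It also fails if it takes over 53 s, if anything falls off the work surface, if the arm or the gripper's body presses on something with over 40 N, if the wrist force passes 120 N, or if a joint passes its speed limit or range.

## Working session

There is one attempt and no reset: what is moved stays moved. The work goes in short steps, Python scripts to look and compute and a tool call to move; the robot and the scene stay as the last step left them, time stands still between calls to the robot, and variables do not carry over. Pictures are saved under pics/ and viewed, at most 12 in all, crops included, and the job is handed in when it is done.

```bash
ls; mkdir -p pics; cat > h.py <<'E'
import numpy as np,cv2
from bench import r
from scipy.spatial.transform import Rotation as R
def ray(c,uv):
    P=np.array(c["pose"]);d=P[:3,:3]@np.array([(uv[0]-c["cx"])/c["fx"],(uv[1]-c["cy"])/c["fy"],1]);return P[:3,3],d/np.linalg.norm(d)
def at(c,uv,z):
    o,d=ray(c,uv);return o+d*(z-o[2])/d[2]
def proj(c,p):
    P=np.array(c["pose"]);q=P[:3,:3].T@(np.array(p)-P[:3,3]);return [c["fx"]*q[0]/q[2]+c["cx"],c["fy"]*q[1]/q[2]+c["cy"]]
def tri(obs):
    A=np.zeros((3,3));b=np.zeros(3)
    for c,uv in obs:
        o,d=ray(c,uv);M=np.eye(3)-np.outer(d,d);A+=M;b+=M@o
    return np.linalg.solve(A,b)
def save(c,n): cv2.imwrite("pics/"+n+".png",c["img"][:,:,::-1])
def totool(p):
    s=r.read_state();return R.from_quat(s["eef_rot"]).inv().apply(np.array(p)-s["ee_pos"])
E
python3 - <<'E'
from h import *
np.set_printoptions(precision=4,suppress=True)
cs={n:r.camera(n) for n in ["scene","top"]}
for n,c in cs.items(): save(c,n+"0")
L=["dial_grip","card_edge","clip","lip_front","lip_back","dock","tip_front","tip_back","yoghurt","salt_shaker","bean_tin","stand"]
for l in L:
    ob=[]
    for n,c in cs.items():
        d=r.recognise(n,l)
        for k in d[:2]: print(l,n,round(k["p"],2),np.array(k["position"])*[560,420])
        if d and d[0]["p"]>.3: ob.append((c,np.array(d[0]["position"])*[560,420]))
    if len(ob)==2: print("  ",tri(ob))
for n,c in cs.items(): print(n,c["fx"],np.array(c["pose"]))
print(r.read_state())
E
```

```text
pics
dial_grip scene 0.7 [316.624 248.808]
dial_grip top 0.61 [167.776 252.21 ]
dial_grip top 0.57 [332.528 232.386]
   [ 0.4592 -0.1416  0.1053]
card_edge scene 0.98 [277.816 229.488]
card_edge top 0.84 [281.4   216.216]
card_edge top 0.6 [167.104 247.212]
   [ 0.5446 -0.1932  0.0643]
clip scene 0.53 [188.776 232.68 ]
clip top 0.9 [170.912 251.58 ]
   [0.4283 0.0801 0.0473]
lip_front scene 0.75 [188.272 229.32 ]
lip_front scene 0.73 [318.192 249.018]
lip_front top 0.72 [172.312 254.394]
lip_front top 0.54 [278.208 217.182]
   [0.4192 0.0711 0.0659]
lip_back top 0.77 [167.384 247.38 ]
lip_back top 0.64 [406.112 265.02 ]
dock scene 0.54 [185.472 243.81 ]
dock top 0.88 [177.912 256.2  ]
   [0.4158 0.0772 0.0124]
tip_front scene 0.62 [188.72  228.606]
tip_front top 0.66 [165.424 249.48 ]
   [0.4336 0.0882 0.0585]
tip_back scene 0.45 [189.    222.012]
tip_back top 0.47 [166.488 244.986]
   [0.4411 0.0847 0.0793]
yoghurt scene 0.62 [373.912 270.9  ]
yoghurt top 0.81 [403.816 267.582]
   [ 0.4474 -0.5265  0.0558]
salt_shaker scene 0.54 [292.32  206.388]
salt_shaker scene 0.28 [188.104 232.
[... 541 characters left out ...]
.    ]]
top 386.51154960228655 [[ 0.1009 -0.9727  0.2091  0.3412]
 [-0.9949 -0.098   0.024  -0.2154]
 [-0.0029 -0.2105 -0.9776  1.0585]
 [ 0.      0.      0.      1.    ]]
{'time': 1.3, 'joint_positions': array([-1.1356,  0.3322, -0.0647,  1.4601,  0.0216,  1.3499, -0.0885]), 'joint_vel': array([-0.0003, -0.0004,  0.0002, -0.0001,  0.0004,  0.0006, -0.0015]), 'joint_torque': array([  0.0003, -62.3047,   0.0247, -39.0114,  -0.0612,   0.0316,
        -0.    ]), 'ee_pos': array([0.2762, 0.5607, 0.2226]), 'eef_rot': array([0.2269, 0.9739, 0.    , 0.    ]), 'ft_force': array([-0.6039,  0.165 ,  0.0518]), 'torque': array([ 0.0532,  0.0407, -0.0407]), 'grip_force': 0.0, 'width': 0.0870485934306341}
```

```bash
python3 - <<'E'
import cv2
a=cv2.imread("pics/top0.png")
a1=cv2.resize(a[140:300,140:440],None,fx=2.6,fy=2.6,interpolation=cv2.INTER_CUBIC)
cv2.imwrite("pics/topc.png",a1)
b=cv2.imread("pics/scene0.png")
cv2.imwrite("pics/scenec.png",cv2.resize(b[180:300,160:400],None,fx=3.3,fy=3.3,interpolation=cv2.INTER_CUBIC))
E
```

```text
(no output)
```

View pics/topc.png

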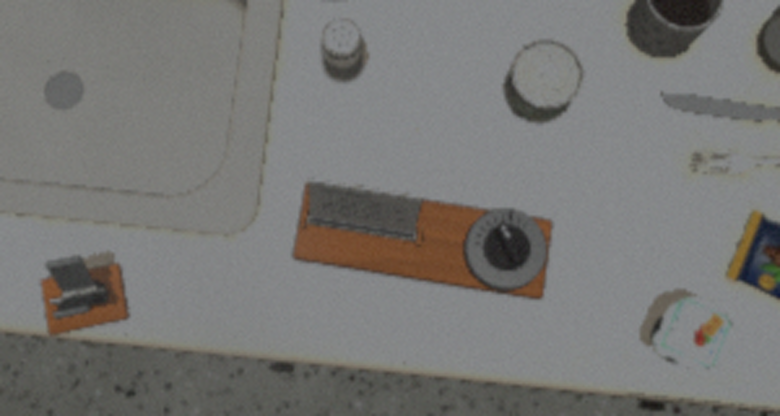

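View pics/scenec.png

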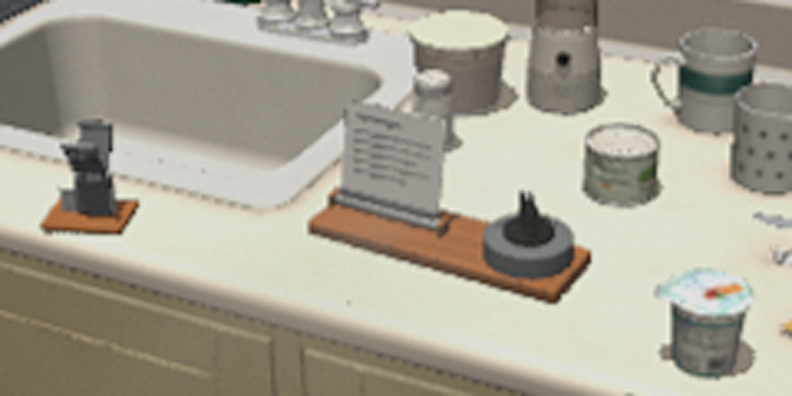

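The top crop shows the stand base corners near (308,182), (293,258), (552,220), (543,298); the dial at (505,249) with its pointer left of the long mark at (511,213); and the dock at (43,281)–(128,318). The scene crop shows the clip upright on the dock and the card leaning back.

```bash
python3 - <<'E'
from h import *
np.set_printoptions(precision=4,suppress=True)
c=r.camera("top")
f=lambda u,v,z:at(c,[u/2.6+140,v/2.6+140],z)
S=[f(*k,.016) for k in [(308,182),(552,220),(543,298),(293,258)]]
D=[f(*k,.008) for k in [(43,281),(119,264),(128,318),(50,334)]]
for Q,n in((S,"stand"),(D,"dock")):
    Q=np.array(Q); m=Q.mean(0); y=(Q[0]+Q[3]-Q[1]-Q[2])[:2]; x=(Q[0]+Q[1]-Q[2]-Q[3])[:2]
    print(n,m,"len",np.linalg.norm(y)/2,np.linalg.norm(x)/2,"yaw y",np.arctan2(-y[0],y[1]),"yaw x",np.arctan2(x[1],x[0]))
    for l in (["stand"] if n=="stand" else ["dock"]):
        g=r.regions_of("top",l)[0]["pixels"].astype(np.uint8)
        b=cv2.minAreaRect(cv2.findNonZero(g)); B=cv2.boxPoints(b); print(np.array([at(c,k,.012) for k in B]))
m=f(505,249,.04);print("dial",m)
y=np.arctan2(-(np.array(S[0])+S[3]-S[1]-S[2])[0],(np.array(S[0])+S[3]-S[1]-S[2])[1])
ms=np.mean(S,0)[:2]
print("dial from base",ms+R.from_euler('z',y).apply([0,-.085,0])[:2],"card",ms+R.from_euler('z',y).apply([0,.065,0])[:2])
print(totool([m[0],m[1],.25]), R.from_quat(r.read_state()["eef_rot"]).as_matrix())
E
```

```text
stand [ 0.5202 -0.2607  0.016 ] len 0.2621135235273445 0.08301368636726875 yaw y -0.05830368031720073 yaw x -0.06492139974564089
[[ 0.4854 -0.1239  0.012 ]
 [ 0.5755 -0.1273  0.012 ]
 [ 0.5603 -0.3952  0.012 ]
 [ 0.4711 -0.3873  0.012 ]]
dock [0.4227 0.0856 0.008 ] len 0.0814506281577026 0.05715267331334736 yaw y 0.3143086048113718 yaw x 0.3054672144744997
[[0.4399 0.1389 0.012 ]
 [0.4663 0.0564 0.012 ]
 [0.4086 0.0351 0.012 ]
 [0.3827 0.1167 0.012 ]]
dial [ 0.5142 -0.3435  0.04  ]
dial from base [ 0.5152 -0.3455] card [ 0.524  -0.1958]
[-0.6131 -0.7059 -0.0275] [[-0.897   0.442   0.    ]
 [ 0.442   0.897   0.0001]
 [ 0.      0.0001 -1.    ]]
```

Units first: shifts go in shares of 60 cm and turns go in shares of 4 rad. So -0.42 m / 0.6 = -0.7, -0.36 m / 0.6 = -0.6, 1.35 rad / 4 = 0.3375.

Call:
{"name": "drive_effector", "arguments": {"segments": [[[-0.6,-0.7,-0.0333,0.3375,0.05],[-0.6,-0.7,-0.0333,0.3375,0.05],[-0.6,-0.7,-0.0333,0.3375,0.05],[-0.6,-0.7,-0.0333,0.3375,0.05],[-0.6,-0.7,-0.0333,0.3375,0.05],[-0.6,-0.7,-0.0333,0.3375,0.05],[-0.6,-0.7,-0.0333,0.3375,0.05],[-0.6,-0.7,-0.0333,0.3375,0.05],[-0.6,-0.7,-0.0333,0.3375,0.05],[-0.6,-0.7,-0.0333,0.3375,0.05],[-0.6,-0.7,-0.0333,0.3375,0.05],[-0.6,-0.7,-0.0333,0.3375,0.05]]]}}

```text
time: 2.65
ee_pos: [0.4145, 0.019, 0.2432]
eef_rot: [0.788, 0.615, 0.001, 0.0]
ft_force: [0.1, 1.7, 0.5]
width: 0.0497
grip_force: 0.0
```

```bash
python3 - <<'E'
from h import *
np.set_printoptions(precision=4,suppress=True)
s=r.read_state();print(totool([.515,-.345,.2]),s["joint_positions"],R.from_quat(s["eef_rot"]).as_matrix())
E
```

```text
[-0.3287  0.1858  0.0432] [-0.6575 -0.1998  0.4439  1.9596  0.0871  1.362  -0.4847] [[ 0.2429  0.97    0.0016]
 [ 0.97   -0.2429  0.0005]
 [ 0.0009  0.0015 -1.    ]]
```

To row units: -0.329 m / 0.6 = -0.5483, 0.186 m / 0.6 = 0.31, 0.88 rad / 4 = 0.22.

Call:
{"name": "drive_effector", "arguments": {"segments": [[[-0.5483,0.31,0.0717,0.22,0.05],[-0.5483,0.31,0.0717,0.22,0.05],[-0.5483,0.31,0.0717,0.22,0.05],[-0.5483,0.31,0.0717,0.22,0.05],[-0.5483,0.31,0.0717,0.22,0.05],[-0.5483,0.31,0.0717,0.22,0.05],[-0.5483,0.31,0.0717,0.22,0.05],[-0.5483,0.31,0.0717,0.22,0.05],[-0.5483,0.31,0.0717,0.22,0.05],[-0.5483,0.31,0.0717,0.22,0.05]]]}}

```text
time: 3.65
ee_pos: [0.5169, -0.3389, 0.199]
eef_rot: [0.974, 0.224, -0.001, -0.0]
ft_force: [-0.1, 0.3, 0.3]
width: 0.0497
grip_force: 0.0
```

```bash
python3 - <<'E'
from h import *
np.set_printoptions(precision=4,suppress=True)
s=r.read_state();print(totool([.515,-.345,.1]),s["joint_positions"],R.from_quat(s["eef_rot"]).as_matrix())
c=r.camera("wrist");save(c,"w1");print(np.array(c["pose"]),c["fx"],c["cx"],c["cy"])
for l in ["dial_grip","card_edge","stand"]:
    for k in r.recognise("wrist",l)[:2]: u=np.array(k["position"])*[560,420];print(l,k["p"],u,at(c,u,.066))
print(proj(c,[.515,-.345,.074]))
E
```

```text
[-0.0042  0.0047  0.099 ] [-0.1194  0.4161  0.826   1.5495 -0.3115  1.3145 -0.3743] [[ 0.8993  0.4374 -0.0012]
 [ 0.4374 -0.8993  0.0001]
 [-0.001  -0.0006 -1.    ]]
[[ 0.4372 -0.8595 -0.2648  0.5886]
 [-0.8994 -0.4184 -0.1269 -0.3042]
 [-0.0017  0.2937 -0.9559  0.3608]
 [ 0.      0.      0.      1.    ]] 314.8967628045014 279.0203377441012 208.55902154574073
dial_grip 0.59 [281.68 196.98] [ 0.5186 -0.3405  0.066 ]
card_edge 0.79 [137.816 109.41 ] [ 0.5351 -0.1894  0.066 ]
stand 0.75 [204.512 144.312] [ 0.5326 -0.2545  0.066 ]
[np.float64(284.30679285442136), np.float64(204.50358376983706)]
```

View pics/w1.png

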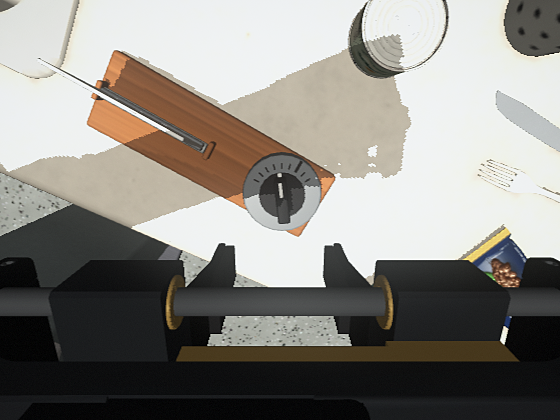

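The wrist view shows the dial at about (281,192), its pointer straight up at (279,180), and the long mark near (300,163). A zoom gives the bar ends.

```bash
python3 - <<'E'
import cv2
a=cv2.imread("pics/w1.png")
cv2.imwrite("pics/w1c.png",cv2.resize(a[145:240,230:345],None,fx=6,fy=6,interpolation=cv2.INTER_CUBIC))
E
```

```text
(no output)
```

View pics/w1c.png

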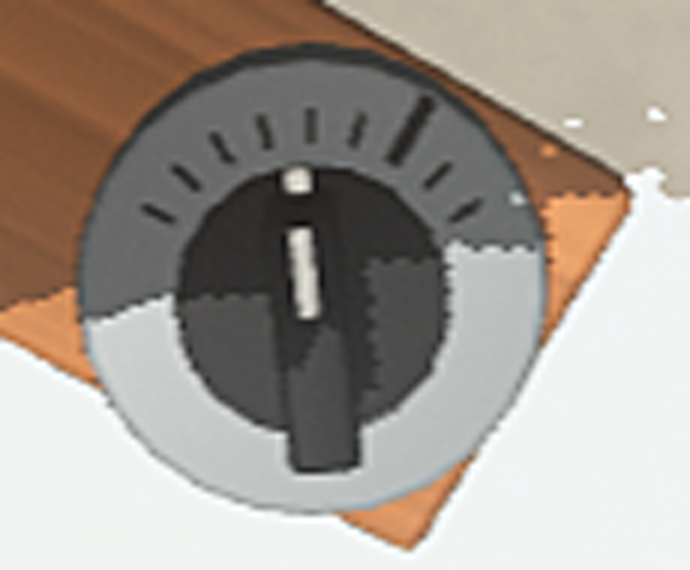

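```bash
python3 - <<'E'
from h import *
np.set_printoptions(precision=4,suppress=True)
c=r.camera("wrist")
f=lambda u,v,z:at(c,[u/6+230,v/6+145],z)
ang=lambda a,b:np.arctan2(*(b-a)[[1,0]])
m0,m1=f(400,160,.04),f(430,98,.04);p0,p1=f(312,316,.074),f(300,232,.074);bl=f(325,468,.074)
print("mark",ang(m0,m1),"pointer",ang(p0,p1),"bar",ang(bl,p1),np.linalg.norm(bl-p1))
Q=[f(80,285,.04),f(545,285,.04),f(313,512,.04),f(313,58,.04)];print((Q[0]+Q[1])/2,(Q[2]+Q[3])/2,(bl+p1)/2)
ce=f(313,285,.04);print(ce,ang(ce,m1),ang(ce,p1))
s=r.read_state();print(totool([*ce[:2],.060]))
T=R.from_quat(s["eef_rot"]).as_matrix();print(np.arctan2(T[1,0],T[0,0]))
E
```

```text
mark 0.02189669483674086 pointer 0.595418645806263 bar 0.5597834596547441 0.039124096168764465
[ 0.5179 -0.3402  0.04  ] [ 0.5166 -0.341   0.04  ] [ 0.5156 -0.3411  0.074 ]
[ 0.518  -0.3403  0.04  ] -0.08842927028945202 0.5926851149407004
[-0.0012  0.0029  0.1399]
0.45566746752727966
```

To row units: 0.09 m / 0.6 = 0.15, 0.05 m / 0.6 = 0.0833, -0.11 rad / 4 = -0.0275.

Call:
{"name": "drive_effector", "arguments": {"segments": [[[-0.005,0.005,0.0833,-0.025,0.05],[-0.005,0.005,0.15,-0.0275,0.05],[-0.005,0.005,0.15,-0.0275,0.05],[-0.005,0.005,0.15,-0.0275,0.05]]]}}

```text
time: 4.3
ee_pos: [0.516, -0.3423, 0.1106]
eef_rot: [0.961, 0.278, 0.0, -0.0]
ft_force: [-0.7, -1.4, 1.1]
width: 0.0497
grip_force: 0.0
```

```bash
python3 - <<'E'
from h import *
np.set_printoptions(precision=4,suppress=True)
s=r.read_state();T=R.from_quat(s["eef_rot"]).as_matrix();print(totool([.5166,-.341,.060]),np.arctan2(T[1,0],T[0,0]),s["joint_positions"])
E
```

```text
[ 0.0012 -0.0008  0.0506] 0.5637706964909319 [-0.068   0.4917  0.7626  1.6449 -0.3651  1.1531 -0.2212]
```

To row units: 0.05 m / 0.6 = 0.0833, 0.03 m / 0.6 = 0.05.

Call:
{"name": "drive_effector", "arguments": {"segments": [[[0.0017,0,0.05,0,0.05],[0.0017,0,0.0833,0,0.05],[0.0017,0,0.0833,0,0.0],[0.0017,0,0.0833,0,0.0],[0.0017,0,0.0833,0,0.0],[0.0017,0,0.0833,0,0.0]]], "squeeze": 25}}

```text
time: 4.9
ee_pos: [0.5174, -0.3426, 0.0612]
eef_rot: [0.961, 0.278, 0.001, 0.001]
ft_force: [-0.4, 0.6, 0.2]
width: 0.0255
grip_force: 0.0
```

Call:
{"name": "drive_effector", "arguments": {"segments": [[[0,0,0,0.03,0],[0,0,0,0.06,0],[0,0,0,0.09,0],[0,0,0,0.12,0],[0,0,0,0.15,0],[0,0,0,0.1575,0],[0,0,0,0.1575,0]]]}}

```text
time: 5.6
ee_pos: [0.5171, -0.3423, 0.0605]
eef_rot: [0.999, -0.032, 0.001, 0.0]
ft_force: [-0.8, 0.8, 5.7]
width: 0.0118
grip_force: 24.8
```

```bash
python3 - <<'E'
from h import *
s=r.read_state();T=R.from_quat(s["eef_rot"]).as_matrix();print(np.arctan2(T[1,0],T[0,0]),s["torque"],s["joint_positions"])
E
```

```text
-0.0645371435278953 [ 0.33881375  0.52188228 -0.0207905 ] [-0.13401342  0.60246778  0.86670415  1.68758155 -0.50882754  1.09154205
 -0.74782624]
```

To row units: -0.13 m / 0.6 = -0.2167, -0.12 m / 0.6 = -0.2.

Call:
{"name": "drive_effector", "arguments": {"segments": [[[0,0,0,0,0.05],[0,0,0,0,0.05],[0,0,-0.0333,0,0.05],[0,0,-0.1167,0,0.07],[0,0,-0.2,0,0.075],[0,0,-0.2167,0,0.075],[0,0,-0.2167,0,0.075]]]}}

```text
time: 6.3
ee_pos: [0.5173, -0.3429, 0.1915]
eef_rot: [0.999, -0.033, 0.002, 0.001]
ft_force: [0.3, -0.9, 0.0]
width: 0.0594
grip_force: 0.0
```

```bash
python3 - <<'E'
from h import *
np.set_printoptions(precision=4,suppress=True)
c=r.camera("wrist");save(c,"w2")
T=R.from_quat(r.read_state()["eef_rot"]).as_matrix();print(np.arctan2(T[1,0],T[0,0]))
u=proj(c,[.5166,-.341,.05]);u=np.int32(u);print(u)
x0,y0=u-[95,65]
cv2.imwrite("pics/w2c.png",cv2.resize(c["img"][max(y0,0):y0+130,max(x0,0):x0+170,::-1],None,fx=4.5,fy=4.5,interpolation=cv2.INTER_CUBIC))
for l in ["card_edge","stand"]:
    for k in r.recognise("wrist",l)[:2]: q=np.array(k["position"])*[560,420];print(l,k["p"],q,at(c,q,.127))
print(max(x0,0),max(y0,0))
E
```

```text
-0.06528395659885151
[276 197]
card_edge 0.64 [116.088 207.984] [ 0.5363 -0.2218  0.127 ]
stand 0.67 [190.68 190.68] [ 0.5459 -0.2797  0.127 ]
181 132
```

View pics/w2c.png

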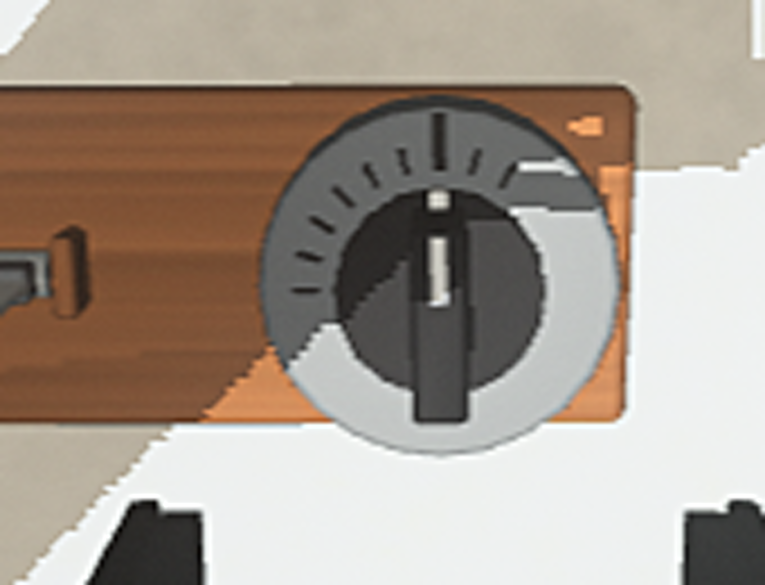

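View pics/w2.png

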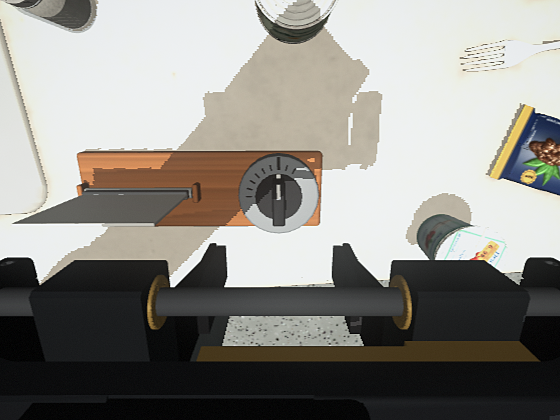

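The dial pointer is exactly on the long mark, at crop (438,120), and the card is upright with its top edge from about (13,224) to (157,226) in the full wrist view. Next I go to the dock.

```bash
python3 - <<'E'
from h import *
np.set_printoptions(precision=4,suppress=True)
c=r.camera("wrist")
a,b=at(c,(13,224),.127),at(c,(157,226),.127);print(a,b,(a+b)/2,np.linalg.norm(a-b),np.arctan2(-(a-b)[0],(a-b)[1]))
print(totool([.4250,.0840,.2]))
E
```

```text
[ 0.5282 -0.1419  0.127 ] [ 0.5196 -0.2499  0.127 ] [ 0.5239 -0.1959  0.127 ] 0.10832360736119165 -0.07970644208018246
[-0.1188 -0.4186 -0.0115]
```

To row units: -0.419 m / 0.6 = -0.6983, -0.119 m / 0.6 = -0.1983, -1.945 rad / 4 = -0.4863.

Call:
{"name": "drive_effector", "arguments": {"segments": [[[-0.1983,-0.6983,-0.02,-0.4863,0.087],[-0.1983,-0.6983,-0.02,-0.4863,0.087],[-0.1983,-0.6983,-0.02,-0.4863,0.087],[-0.1983,-0.6983,-0.02,-0.4863,0.087],[-0.1983,-0.6983,-0.02,-0.4863,0.087],[-0.1983,-0.6983,-0.02,-0.4863,0.087],[-0.1983,-0.6983,-0.02,-0.4863,0.087],[-0.1983,-0.6983,-0.02,-0.4863,0.087],[-0.1983,-0.6983,-0.02,-0.4863,0.087],[-0.1983,-0.6983,-0.02,-0.4863,0.087],[-0.1983,-0.6983,-0.02,-0.4863,0.087],[-0.1983,-0.6983,-0.02,-0.4863,0.087]]]}}

```text
time: 7.7
ee_pos: [0.4248, 0.084, 0.2004]
eef_rot: [0.644, 0.765, -0.001, -0.0]
ft_force: [1.0, -0.4, -0.3]
width: 0.0873
grip_force: 0.0
```

Call:
{"name": "drive_effector", "arguments": {"segments": [[[0,0,0,-0.035,0.087],[0,0,0,-0.035,0.087]]]}}

```text
time: 7.9
ee_pos: [0.4249, 0.0838, 0.2006]
eef_rot: [0.591, 0.807, -0.001, -0.0]
ft_force: [0.4, -0.0, 0.4]
width: 0.0868
grip_force: 0.0
```

```bash
python3 - <<'E'
from h import *
np.set_printoptions(precision=4,suppress=True)
s=r.read_state();T=R.from_quat(s["eef_rot"]).as_matrix();print("y yaw",np.arctan2(T[1,1],T[0,1]),s["joint_positions"],s["ee_pos"])
cs={n:r.camera(n) for n in("wrist","top","scene")};c=cs["wrist"];save(c,"w3")
for l,z in (("clip",.07),("lip_front",.093),("lip_back",.093),("dock",.01)):
    for n in cs:
        for k in r.recognise(n,l)[:2]: q=np.array(k["position"])*[560,420];print(n,l,round(k["p"],2),q,at(cs[n],q,z))
E
```

```text
y yaw 0.30591498935464906 [-0.9982 -0.1454  0.6523  1.9937  0.0926  1.2667 -0.0731] [0.4249 0.0838 0.2006]
wrist clip 0.84 [280.896 201.096] [0.4257 0.0827 0.07  ]
wrist clip 0.15 [282.688 340.41 ] [ 0.4763 -0.0703  0.07  ]
top clip 0.67 [169.4   249.984] [0.4299 0.0783 0.07  ]
top clip 0.67 [163.576 248.01 ] [0.4334 0.094  0.07  ]
scene clip 0.63 [188.608 232.008] [0.3985 0.0546 0.07  ]
wrist lip_front 0.69 [282.016 201.6  ] [0.4247 0.0886 0.093 ]
top lip_front 0.7 [167.888 252.21 ] [0.4219 0.0744 0.093 ]
scene lip_front 0.57 [186.816 232.302] [0.3607 0.0294 0.093 ]
wrist lip_back 0.66 [297.416 202.692] [0.4381 0.0918 0.093 ]
top lip_back 0.65 [167.888 250.194] [0.4269 0.0752 0.093 ]
scene lip_back 0.59 [190.512 222.81 ] [0.4173 0.0583 0.093 ]
scene lip_back 0.51 [278.6 233.1] [ 0.4722 -0.2259  0.093 ]
wrist dock 0.62 [284.984 164.388] [0.4225 0.1089 0.01  ]
top dock 0.72 [179.48  257.208] [0.4186 0.0658 0.01  ]
scene dock 0.82 [184.688 243.096] [0.4189 0.0942 0.01  ]
```

View pics/w3.png

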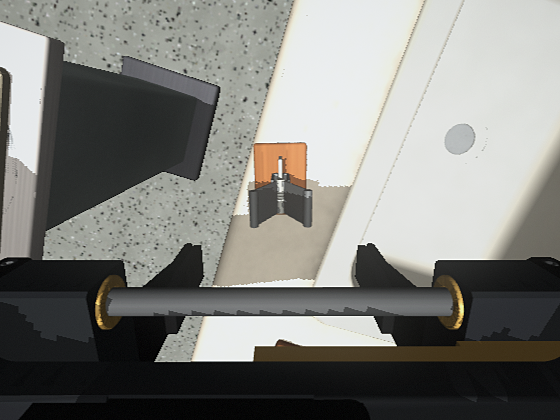

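The wrist view shows the clip astride the fin: left lip bar from (253,190) to (253,226), right lip bar from (308,190) to (308,226), nearly square to the tool axes.

```bash
python3 - <<'E'
from h import *
np.set_printoptions(precision=4,suppress=True)
c=r.camera("wrist");z=.093
Q=[at(c,u,z) for u in [(254,190),(253.5,226),(308,190),(308.5,226)]]
m=np.mean(Q,0);print(m,"tool",totool(Q[0]),totool(Q[1]),totool(Q[2]),totool(Q[3]),totool(m))
for k in [(254,143),(306,142)]: print(at(c,k,.008),totool(at(c,k,.008)))
g=r.regions_of("wrist","clip")[0]["pixels"];v,u=np.nonzero(g);print(u.min(),u.max(),v.min(),v.max())
for row in range(v.min(),v.max()+1,6): w=u[v==row];print(row,w.min(),w.max(),end="; ")
E
```

```text
[0.4267 0.0823 0.093 ] tool [ 0.0151 -0.0232  0.1085] [-0.0187 -0.0245  0.1085] [0.015  0.0244 0.1085] [-0.0187  0.0258  0.1085] [-0.0018  0.0006  0.1085]
[0.3837 0.1211 0.008 ] [ 0.048  -0.0289  0.1935]
[0.4384 0.1393 0.008 ] [0.0491 0.0288 0.1936]
248 310 173 227
173 274 286; 179 271 289; 185 264 296; 191 249 310; 197 248 310; 203 249 310; 209 249 310; 215 249 310; 221 250 309; 227 253 253;
```

To row units: 0.125 m / 0.6 = 0.2083, -0.002 m / 0.6 = -0.0033.

Call:
{"name": "drive_effector", "arguments": {"segments": [[[-0.0033,0.0008,0.0667,0,0.087],[-0.0033,0.0008,0.1333,0,0.087],[-0.0033,0.0008,0.1833,0,0.087],[-0.0033,0.0008,0.2083,0,0.087],[-0.0033,0.0008,0.2083,0,0.087],[-0.0033,0.0008,0.2083,0,0.0],[-0.0033,0.0008,0.2083,0,0.0],[-0.0033,0.0008,0.2083,0,0.0],[-0.0033,0.0008,0.2083,0,0.0],[-0.0033,0.0008,0.2083,0,0.0],[-0.0033,0.0008,0.2083,0,0.0],[-0.0033,0.0008,0.2083,0,0.0]]], "squeeze": 22}}

```text
time: 9.95
ee_pos: [0.4284, 0.0827, 0.078]
eef_rot: [0.592, 0.806, 0.002, 0.001]
ft_force: [0.6, -0.9, 14.8]
width: 0.0395
grip_force: 10.2
```

Call:
{"name": "drive_effector", "arguments": {"segments": [[[0,0,0,0,0],[0,0,0,0,0],[0,0,0,0,0]]]}}

```text
time: 10.25
ee_pos: [0.429, 0.0829, 0.0784]
eef_rot: [0.592, 0.806, 0.002, 0.001]
ft_force: [-0.0, -0.0, 15.1]
width: 0.0269
grip_force: 22.0
```

```bash
python3 - <<'E'
from h import *
c=r.camera("scene");cv2.imwrite("pics/s4.png",cv2.resize(c["img"][190:270,140:260,::-1],None,fx=6,fy=6,interpolation=cv2.INTER_CUBIC))
E
```

```text
(no output)
```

View pics/s4.png

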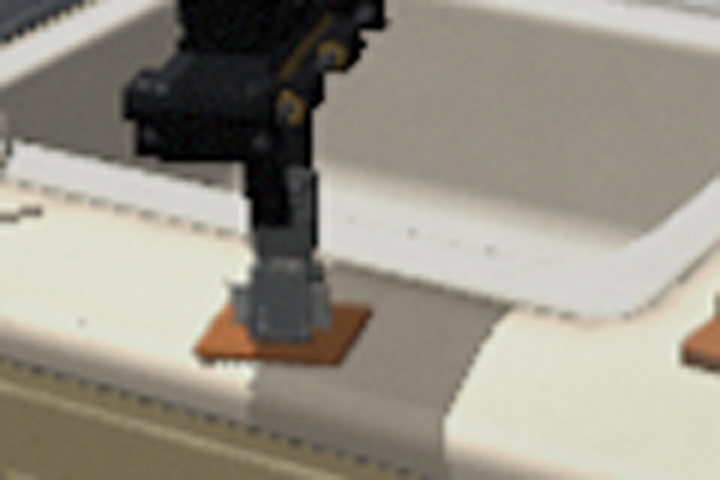

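The gripper holds the clip squeezed at its stop (width 27 mm, 22 N), still on the dock at crop (285,300). I lift it now.

To row units: -0.17 m / 0.6 = -0.2833, -0.14 m / 0.6 = -0.2333.

Call:
{"name": "drive_effector", "arguments": {"segments": [[[0,0,-0.0167,0,0],[0,0,-0.05,0,0],[0,0,-0.1,0,0],[0,0,-0.1667,0,0],[0,0,-0.2333,0,0],[0,0,-0.2833,0,0],[0,0,-0.2833,0,0]]]}}

```text
time: 11.0
ee_pos: [0.428, 0.0823, 0.2504]
eef_rot: [0.592, 0.806, 0.003, 0.001]
ft_force: [0.5, 0.2, -0.5]
width: 0.027
grip_force: 22.0
```

```bash
python3 - <<'E'
from h import *
np.set_printoptions(precision=4,suppress=True)
s=r.read_state();T=R.from_quat(s["eef_rot"]).as_matrix();print(np.arctan2(T[1,1],T[0,1]),s["joint_positions"],totool([.5239,-.1958,.245]))
cs={n:r.camera(n) for n in("wrist","top","scene")}
for n in cs: save(cs[n],"l_"+n)
for l in ("clip","tip_front","tip_back","lip_front","lip_back"):
    for n in cs:
        for k in r.recognise(n,l)[:1]: q=np.array(k["position"])*[560,420];print(n,l,round(k["p"],2),q)
pc=s["ee_pos"]+np.array([0,0,-.03])
a=cs["scene"]["img"];u=np.int32(proj(cs["scene"],pc));w=np.int32(proj(cs["wrist"],pc));print(u,w)
f=lambda i,u:cv2.resize(i[max(u[1]-50,0):u[1]+50,max(u[0]-50,0):u[0]+50,::-1],(390,390),interpolation=cv2.INTER_CUBIC)
cv2.imwrite("pics/l5.png",np.hstack([f(a,u),f(cs["wrist"]["img"],w)]))
E
```

```text
0.3026099923802104 [-1.0142 -0.1883  0.6477  1.9157  0.1141  1.3723 -0.0944] [-0.2941  0.0086  0.005 ]
wrist clip 0.89 [277.312 243.81 ]
top clip 0.7 [155.512 249.9  ]
scene clip 0.73 [183.008 188.118]
wrist tip_front 0.56 [274.4 245.7]
top tip_front 0.54 [152.096 244.482]
wrist tip_back 0.87 [285.208 246.918]
scene tip_back 0.57 [187.712 194.586]
wrist lip_front 0.77 [274.624 244.902]
top lip_front 0.52 [155.68 246.12]
scene lip_front 0.59 [182.392 189.714]
wrist lip_back 0.89 [285.824 250.32 ]
top lip_back 0.54 [158.312 241.5  ]
scene lip_back 0.43 [185.696 179.004]
[181 182] [280 240]
```

View pics/l5.png

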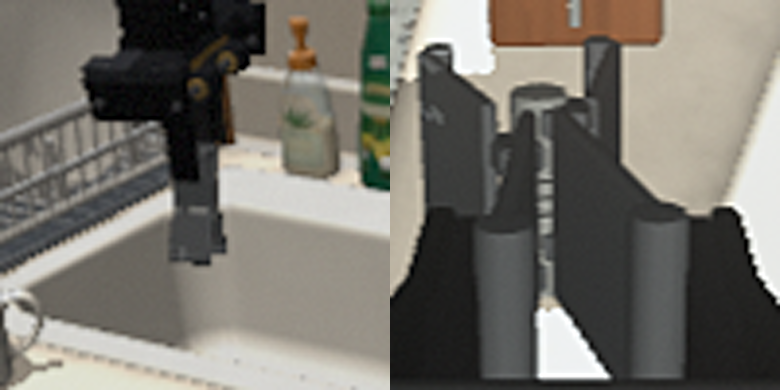

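```bash
python3 - <<'E'
from h import *
from scipy.optimize import least_squares
np.set_printoptions(precision=4,suppress=True)
c=r.camera("wrist");s=r.read_state();T=R.from_quat(s["eef_rot"])
f=lambda u,v:((u-390)/3.9+230,v/3.9+190)
obs=np.array([f(436,50),f(602,44),f(538,95),f(507,228),f(660,214)])
M=np.array([[-15.4,34],[15.4,34],[0,0],[-10.1,-50],[10.1,-50]])/1e3   # tool y, tool z
def pts(p):
    x,y,z,a=p;ca,sa=np.cos(a),np.sin(a)
    q=M@np.array([[ca,sa],[-sa,ca]])+[y,z];return np.c_[np.full(5,x),q]
def res(p): return (np.array([proj(c,s["ee_pos"]+T.apply(k)) for k in pts(p)])-obs).ravel()
S=least_squares(res,[.017,0,.03,0],loss="soft_l1");print(S.x,S.fun.reshape(-1,2));print(pts(S.x))
E
```

```text
[ 0.0163 -0.0082  0.0327  0.1485] [[ 0.5954 -0.3751]
 [-1.2021 -0.4924]
 [ 0.2508  1.2591]
 [-0.3505 -0.6196]
 [ 0.3292  0.518 ]]
[[ 0.0163 -0.0285  0.0641]
 [ 0.0163  0.002   0.0686]
 [ 0.0163 -0.0082  0.0327]
 [ 0.0163 -0.0108 -0.0182]
 [ 0.0163  0.0092 -0.0152]]
```

```bash
python3 -c "
from h import *
print(totool([.5359,-.1959,.25]))"
```

```text
[-0.29789704  0.02138883 -0.00347553]
```

To row units: -0.298 m / 0.6 = -0.4967, -0.29 m / 0.6 = -0.4833, 0.367 rad / 4 = 0.0918.

Call:
{"name": "drive_effector", "arguments": {"segments": [[[-0.05,0.0033,0,0.01,0],[-0.1167,0.0083,0,0.0225,0],[-0.1833,0.0133,0,0.035,0],[-0.25,0.0183,0,0.0475,0],[-0.3167,0.0233,0,0.06,0],[-0.3833,0.0283,0,0.0725,0],[-0.4333,0.0317,0,0.0825,0],[-0.4833,0.035,0,0.09,0],[-0.4967,0.0358,0,0.0918,0],[-0.4967,0.0358,0,0.0918,0],[-0.4967,0.0358,0,0.0918,0]]]}}

```text
time: 13.05
ee_pos: [0.5359, -0.195, 0.2463]
eef_rot: [0.729, 0.684, 0.0, -0.0]
ft_force: [0.1, 0.2, 0.1]
width: 0.0267
grip_force: 22.0
```

```bash
python3 - <<'E'
from h import *
np.set_printoptions(precision=4,suppress=True)
s=r.read_state();T=R.from_quat(s["eef_rot"]).as_matrix();print("yyaw",np.arctan2(T[1,1],T[0,1]),s["joint_positions"])
c=r.camera("wrist");cv2.imwrite("pics/w6.png",cv2.resize(c["img"][100:310,130:410,::-1],None,fx=2.8,fy=2.8,interpolation=cv2.INTER_CUBIC))
for x in(-.055,.055): print(proj(c,np.array([.5239,-.1958,.127])+R.from_euler('z',-.065).apply([0,x,0])))
E
```

```text
yyaw -0.06300581721514566 [-0.5812  0.302   1.0467  1.6167 -0.2659  1.3778  0.4345]
[np.float64(267.886807558324), np.float64(258.1438017129387)]
[np.float64(266.8187484666504), np.float64(144.1844112275657)]
```

View pics/w6.png

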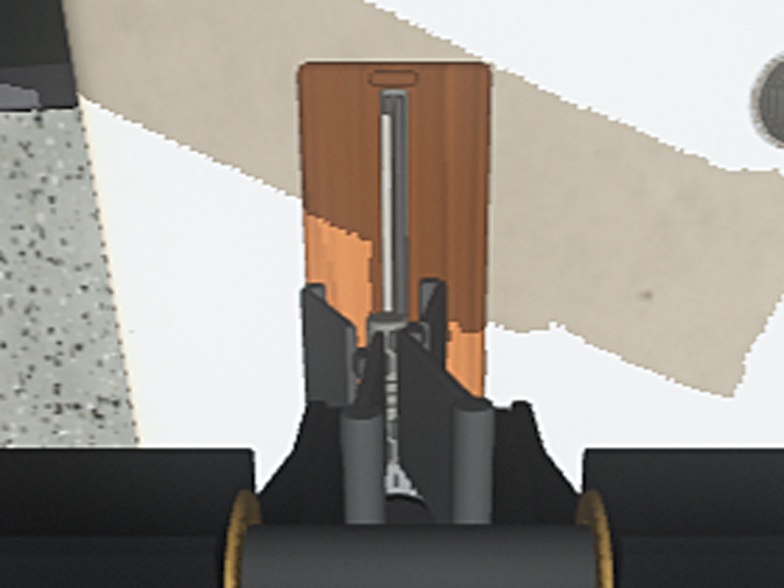

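The view shows the card edge as a thin white strip from crop (386,113) to (390,310), lying between the open jaws at (313,290) and (432,285), as planned. Fine correction next.

```bash
python3 - <<'E'
from h import *
np.set_printoptions(precision=4,suppress=True)
c=r.camera("wrist");g=lambda u,v:at(c,(u/2.8+130,v/2.8+100),.127)
a,b=g(386,113),g(389.5,300)
print(totool(a),totool(b),np.arctan2(-(a-b)[0],(a-b)[1]),a)
print("tool z to .177", r.read_state()["ee_pos"][2]-.177)
E
```

```text
[ 0.0565 -0.0109  0.1196] [-0.0046 -0.0104  0.1196] -0.05364441789946238 [ 0.5287 -0.1372  0.127 ]
tool z to .177 0.06956157939383367
```

To row units: 0.068 m / 0.6 = 0.1133, 0.002 m / 0.6 = 0.0033.

Call:
{"name": "drive_effector", "arguments": {"segments": [[[0.0033,0.0017,0,0,0],[0.0033,0.0017,0.025,0,0],[0.0033,0.0017,0.05,0,0],[0.0033,0.0017,0.0667,0,0],[0.0033,0.0017,0.0833,0,0],[0.0033,0.0017,0.1,0,0],[0.0033,0.0017,0.1133,0,0],[0.0033,0.0017,0.1133,0,0],[0.0033,0.0017,0.1133,0,0],[0.0033,0.0017,0.1133,0,0]]]}}

```text
time: 14.15
ee_pos: [0.5374, -0.1942, 0.179]
eef_rot: [0.729, 0.684, 0.0, 0.0]
ft_force: [-0.1, -0.6, -0.7]
width: 0.0271
grip_force: 22.0
```

```bash
python3 - <<'E'
from h import *
np.set_printoptions(precision=4,suppress=True)
s=r.read_state();T=R.from_quat(s["eef_rot"]).as_matrix();print("yyaw",np.arctan2(T[1,1],T[0,1]),s["joint_vel"])
c=r.camera("wrist");cv2.imwrite("pics/w7.png",cv2.resize(c["img"][100:310,130:410,::-1],None,fx=2.8,fy=2.8,interpolation=cv2.INTER_CUBIC))
E
```

```text
yyaw -0.06411522336862978 [-0.0018 -0.0031  0.0003  0.002   0.002  -0.0015 -0.0003]
```

View pics/w7.png

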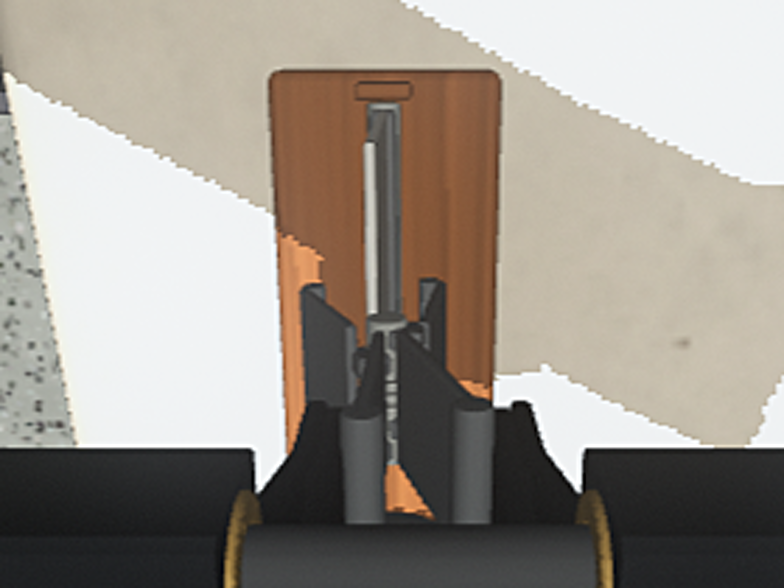

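The card edge, from crop (369,143) to (374,310), now passes between the jaws. A last check of where it sits in the clip:

```bash
python3 - <<'E'
from h import *
np.set_printoptions(precision=4,suppress=True)
c=r.camera("wrist");g=lambda u,v:at(c,(u/2.8+130,v/2.8+100),.127)
print(totool(g(369.5,143)),totool(g(374.5,305)),r.read_state()["ft_force"])
E
```

```text
[ 0.0552 -0.0125  0.052 ] [ 0.0145 -0.0119  0.052 ] [-0.1925 -0.191  -0.4065]
```

To row units: 0.002 m / 0.6 = 0.0033.

Call:
{"name": "drive_effector", "arguments": {"segments": [[[0,0,0.0033,0,0],[0,0,0.0033,0,0],[0,0,0.0033,0,0],[0,0,0.0033,0,0],[0,0,0.0033,0,0]]]}}

```text
time: 14.75
ee_pos: [0.5372, -0.194, 0.1766]
eef_rot: [0.729, 0.684, 0.0, -0.0]
ft_force: [0.3, -0.4, -0.9]
width: 0.0269
grip_force: 22.0
```

```bash
python3 -c "
from h import *
print(r.close_job())"
```

```text
the job is handed in; nothing more can be done
None
```

The job is handed in at about 15 s, with no verdict returned: the dial is on the long mark, and the clip is held fully open (22 N) astride the middle of the upright card, its tips an estimated 14–19 mm below the edge, with no contact force seen at the wrist and the yoghurt pot, salt shaker and tin left alone.

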